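# Back off the stone-hauling winch and lock it with its strap slot up

### The arm

A 6-joint arm with a two-finger parallel gripper is mounted at the origin on the work surface. World frame = base frame: x ahead of the robot, y to its left, z up, the work surface at z = 0. Lengths are in m, angles in rad, forces in N, time in s.
With the tool pointing down it reaches from about 0.35 to 0.925 m from the base axis. Payload 6.4 kg.
Tool frame: the origin (TCP) lies at the very end of the fingers, on their centre line; the grasp point (between the pads) lies 19 mm behind it (manip.hold_point_z is the distance from the TCP to the grasp point, in m); z points along the fingers, y is the line along which they close (so a half turn about z gives the same grasp; the last joint's range is limited). The gripper opens to 94 mm and grips with 3 to 60 N. Pads are 16 mm wide; open, the fingers measure 119 mm over their backs; the gripper's body (75 mm by 177 mm) begins 78 mm behind the grasp point.
Start: joints at [-1.387, 0.245, 1.558, -0, 1.339, -0.174], TCP at [0.228, -0.609, 0.205] pointing down, gripper open.
Joint ranges: [-3.13, 3.13], [-1.02, 2.26], [0.13, 2.54], [-0.95, 4.09], [0.21, 2.88], [-2.74, 2.74]. Speed limits (rad/s): [2.57, 2.57, 3.14, 3.14, 3.14, 3.14].

### API

Orientations are given as a rotation vector (axis times angle).
In Python, from station import monitor, imaging, manip gives the robot as it stands. The module is installed in compiled form; this text tells all that it offers.
- The arm moves only by the tool servo_tool, never from a script. Its argument "targets" is a list of rows, each a list of 7 numbers: the turn, a rotation vector about the tool's x, y, z in degrees, then the shift along the tool's x, y, z in m, then the opening in per cent of the stroke, from 0 (shut) to 100 (fully open). In form: [[rx, ry, rz, x, y, z, claw], ...]. A call has 1 to 8 rows; each row shifts and turns the commanded pose from where the row before left it, along the tool's axes as they then stand; what a row does not reach is not made up. A row lasts 1/8 s, in which the tool goes at most 62.5 mm and 10.7 degrees, less where a joint would pass 70% of its speed; a pose out of reach is approached as far as the arm can. A call is refused whole if a number of a shift passes 0.0625 or a number of a turn 10.7, either way. A call with a gripper value outside its range is refused whole. The fingers move at their own pace and stop on an object; "force" is the grip in N (left out, the last holds). Time passes only in rows, so rows that do not move let the fingers close. It gives the time, the measured TCP pose, the force, the opening and the grip force at its end, in the units of the state.
- monitor.get_state(): the state, without advancing time (a new reading comes with each control period).
- imaging.snapshot(name): name is "side" or "top"; returns the picture (420x560x3 uint8, blue, green, red); there is no depth.
- imaging.camera_info(name): a dict with "fx", "fy", "cx", "cy" (pixels), "k1" (the pictures are not rectified: a ray, as slopes to the right and down, at radius r is drawn at 1 + k1 r^2 times it, then the intrinsics apply), "view" (4x4, takes a point from world to camera coordinates). Camera axes: x right, y down, z forward; pixel columns grow to the right and rows downward; lengths in m; the calibration is good to about 2 mm. A picture is of the moment at which its call begins. camera_info takes no time and is no camera call.
- manip.sign_off(): hands the job in; it is judged then, once.
Trained networks look in the newest picture that a camera, given by its name, has taken for a name from the list of things; names that differ only in an ending like _2 or _b are one class to them, and where a whole thing is asked for, a point or a joint stands for the part that bears it (a point fixed in the world has none). Each returns a list of dicts, best first, with "score" (0 to 1); they miss things now and then, are a little off and sometimes report something else, mostly with a low value. They report only what shows in the picture. A call takes as long as a camera call.
- imaging.look_for(camera, query): "bbox" ([centre column, centre row, width, height] in pixels, round what is visible of it).
- imaging.landmark_of(camera, query): "location" ([row, column] in pixels: a listed point, or the origin of a listed thing).
The state is a dict: "time": time; "joints": joint angles; "qvel": joint speeds; "effort": joint torques, N m; "ee_pos": TCP position; "tool_rot": TCP orientation; "wrist_force": force on the tool from outside, world axes, zero at the start; "moment": the same for the moment, N m; "grip_width": finger opening in m; "finger_force": force on a finger pad.
Only numpy, scipy, OpenCV 4.12 (cv2) and the standard library are available. Lean on these libraries where they do the work, as an engineer would, in place of code of your own. Each camera call takes 0.05 s, during which the arm holds its last target. There are 200 camera calls.

### The job

The little hand winch that hauls the stones up is to get a new strap. Throw its red pawl right over so that it lies clear of the yellow ratchet wheel, wind the crank backward (over the top, towards the pawl) until the strap slot in the drum is about half a tooth short of straight up, drop the pawl back in and ease the crank back until the tooth locks on it, slot up. Prove the lock by leaning on the crank with about 15 N for half a second, never more than 20, then let go and leave everything else where it is.

Things in the scene. Friction and masses are not known exactly. Their poses are not given: they have to be found in the camera images.
- winch: Small zinc-plated hand winch on a wooden block (200 x 165 x 45 mm), fixed. Origin on the table under the middle of the drum; the drum's axis runs along the winch's own y, 150 mm above the table. Crank on the -y side, ratchet wheel and pawl on the +y side, side plates at y = -49..-44 and 44..49 mm. Backward carries the top of the drum and the crank towards the winch's own -x, forward towards +x.
- drum (a joint): Angle of drum, crank and ratchet wheel, turning as one; rad, growing as it winds forward. 0 = strap slot straight up. Starts at 0.9 to 1.9. Drag 0.35 N m (3 to 4 N at the crank grip); stays where it is left. With the pawl down it goes back only to the next tooth (every 0.524 rad). Let the pawl down at 0.18 to 0.38 and the stop lies between -0.1 and 0.1 (the wheel's setting varies): feel for it.
- pawl (a joint): Angle of the red pawl; rad. 0 = nose fully down in a tooth gap, up to 0.16 while the nose rides on a tooth's back, growing as it is lifted and thrown over towards the winch's -x. Weighted: below about 1.2 it falls back into the teeth, beyond that it falls over and stays on its stop at 1.75. Moves with about 1 N at the knob.
- knob_mid (a point): Middle of the pawl's red round cross knob, 14 mm thick, 40 mm long along the winch's y, free from above. It swings about the pawl's pivot, at x = -58, z = 206 mm in the winch's frame, at a radius of 52 mm in a plane y = 84 mm: at (-18, 84, 239) mm with the pawl seated, straight above the pivot at pawl angle 0.88, at about (-98, 84, 240) mm on the stop.
- grip_mid (a point): Middle of the black crank grip, 26 mm thick, 75 mm long along the winch's y, free from above, spinning freely on the crank. 105 mm from the drum axis, at y = -118 mm in the winch's frame. At drum angle 0 the crank stands 0.698 rad before straight up (towards the winch's -x): in the winch's frame x = 105 sin(drum - 0.698), z = 150 + 105 cos(drum - 0.698) mm.
- slot (a point): Middle of the mouth of the strap slot: a dark slit 13 mm wide and 68 mm long in the zinc drum (52 mm thick) between its two 100 mm flanges. 26 mm from the drum axis.
- ratchet (a point): Yellow ratchet wheel, 12 saw teeth, 92 mm across the tips, 10 mm thick (y = 52 to 62 mm in the winch's frame), origin on the drum axis. Its teeth meet the pawl 42 mm from the axis, so a pull along the crank's path, less the drag, comes 2.5 times larger on the pawl.
- papered_stone: Bystander: blue-grey papered stone about 120 x 90 x 75 mm, origin under its centre.
- dark_stone: Bystander: dark stone with pale paper flecks about 110 x 100 x 85 mm, origin under its centre.
- glue_jug: Bystander: white glue jug with a yellow label, 100 mm across, 210 mm tall, origin under its centre.
- glue_tub: Bystander: open white tub, 92 mm across the rim, 65 mm tall, origin under its centre.
- brush: Bystander: flat glue brush, 200 mm long, 20 mm high, lying along its own x, origin at mid length on the table.
- spanner: Bystander: steel spanner, 180 mm long, 8 mm thick, lying along its own x, origin at mid length on the table.
- scissors: Bystander: scissors with orange handles, about 170 mm long, 10 mm thick, lying along their own x, origin on the table.
- tub_lid: Bystander: round white lid, 96 mm across, 6 mm thick, origin under its centre.

How it is judged:
By the outcome, as a careful person would: the job done as asked, in the order asked, and still so for the second after the job is handed in, with the robot touching nothing.
It also fails if it takes over 72 s, if anything falls off the work surface, if the arm or the gripper's body presses on something with over 40 N, if the wrist force passes 120 N, or if a joint passes its speed limit or range.

## Working session

There is one attempt and no reset: what is moved stays moved. The work goes in short steps, Python scripts to look and compute and a tool call to move; the robot and the scene stay as the last step left them, time stands still between calls to the robot, and variables do not carry over. Pictures are saved under pics/ and viewed, at most 10 in all, crops included, and the job is handed in when it is done.

Besides the shell and the picture viewer there is one more tool, called after "Request:" by a JSON object that holds its "method" and its "body". servo_tool: Moves the arm, as the interface text tells. Its arguments: {"type":"object","properties":{"targets":{"type":"array"},"force":{"type":"number"}},"required":["targets"]}

```bash
mkdir -p pics
cat > h.py <<'E'
import numpy as np, cv2
from station import monitor, imaging, manip
from scipy.spatial.transform import Rotation as R
def cam(n):
    c=imaging.camera_info(n); return c,np.array(c["view"])
def ray(n,row,col):
    c,V=cam(n); d=np.array([(col-c["cx"])/c["fx"],(row-c["cy"])/c["fy"]]); u=d.copy()
    for _ in range(20): u=d/(1+c["k1"]*(u@u))
    Rm=V[:3,:3]; return -Rm.T@V[:3,3], Rm.T@np.r_[u,1]
def proj(n,P):
    c,V=cam(n); p=V[:3,:3]@np.asarray(P)+V[:3,3]; u=p[:2]/p[2]; u=u*(1+c["k1"]*(u@u))
    return np.array([c["cy"]+c["fy"]*u[1],c["cx"]+c["fx"]*u[0]])
def tri(obs):
    A=np.zeros((3,3));b=np.zeros(3)
    for n,rc in obs:
        o,d=ray(n,*rc); d=d/np.linalg.norm(d); M=np.eye(3)-np.outer(d,d); A+=M;b+=M@o
    return np.linalg.solve(A,b)
E
python3 - <<'E'
from h import *
for n in("side","top"):
    cv2.imwrite(f"pics/{n}0.png",imaging.snapshot(n))
    c,V=cam(n); print(n,c["fx"],c["k1"],-V[:3,:3].T@V[:3,3])
    for q in("winch","knob_mid","grip_mid","slot","ratchet"):
        print(q,[(np.round(x["location"],1),round(x["score"],2)) for x in imaging.landmark_of(n,q)[:2]])
s=monitor.get_state();print(s["time"],s["ee_pos"],s["tool_rot"],s["wrist_force"])
E
```

```text
side 386.17073624605246 -0.07615323061617392 [-0.05995315  0.68423382  0.66777188]
winch [(array([241.2, 286.1]), 0.92)]
knob_mid [(array([183.2, 274.4]), 0.78)]
grip_mid [(array([162.9, 284.7]), 0.56)]
slot [(array([201.8, 279. ]), 0.93)]
ratchet [(array([205.5, 271.8]), 0.71), (array([241.1, 286.8]), 0.23)]
top 420.7027376534814 0.036392126305990216 [0.37201292 0.0351837  1.14059409]
winch [(array([209.8, 300.6]), 0.9)]
knob_mid [(array([201.4, 270.5]), 0.6)]
grip_mid [(array([210.6, 301.1]), 0.7), (array([152. , 350.4]), 0.62)]
slot [(array([189.5, 303.2]), 0.84)]
ratchet [(array([199.2, 281.1]), 0.91)]
0.6 [ 0.22765267 -0.60887273  0.20548646] [3.09140201e+00 5.58989139e-01 3.05101775e-05] [-0.37608357 -0.0193172   0.22910182]
```

```bash
python3 - <<'E'
import cv2
a=cv2.imread("pics/side0.png")[110:290,190:400];b=cv2.imread("pics/top0.png")[110:290,210:420]
import numpy as np
cv2.imwrite("pics/c0.png",np.hstack([cv2.resize(a,(400,343),interpolation=3),cv2.resize(b,(400,343),interpolation=3)]))
E
python3 - <<'E'
import sys; sys.path.insert(0,'.')
from h import *
print("winch",tri([("side",(241.2,286.1)),("top",(209.8,300.6))]))
print("knob",tri([("side",(183.2,274.4)),("top",(201.4,270.5))]))
print("ratchet",tri([("side",(205.5,271.8)),("top",(199.2,281.1))]))
print("slot",tri([("side",(201.8,279)),("top",(189.5,303.2))]))
for g in [(210.6,301.1),(152,350.4)]: print("grip",tri([("side",(162.9,284.7)),("top",g)]))
E
```

```text
winch [ 0.57729789 -0.01338844  0.00901569]
knob [0.55249461 0.06219191 0.23637232]
ratchet [0.57797883 0.04162062 0.15262362]
slot [ 0.60643225 -0.01324704  0.13161828]
grip [0.5416838  0.00871164 0.27573286]
grip [ 0.68410881 -0.11882067  0.19603906]
```

View pics/c0.png

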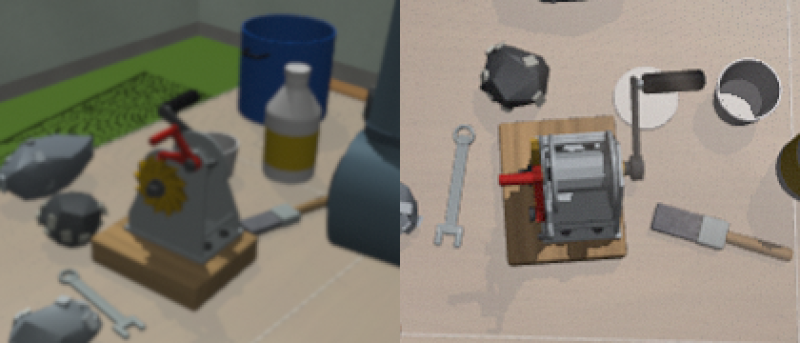

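View pics/top0.png

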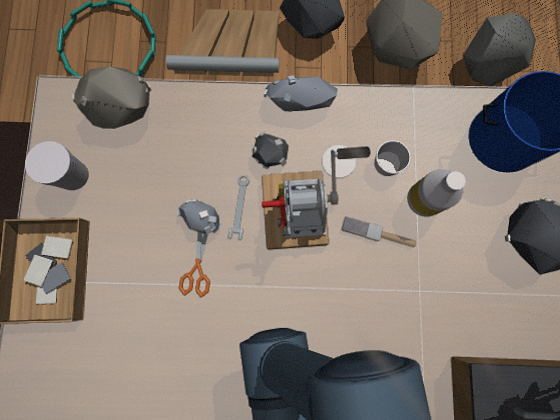

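```bash
cat >> h.py <<'E'
def W(p,P):
    c,s=np.cos(p[2]),np.sin(p[2]); return np.array([p[0]+c*P[0]-s*P[1],p[1]+s*P[0]+c*P[1],P[2]])
def grip(d): return np.array([.105*np.sin(d-.698),-.118,.150+.105*np.cos(d-.698)])
def slot(d): return np.array([.026*np.sin(d),0,.150+.026*np.cos(d)])
def knob(a):
    t=a-.88; return np.array([-.058-.052*np.sin(t),.084,.206+.052*np.cos(t)])
E
python3 - <<'E'
from h import *
from scipy.optimize import least_squares
O=[("side",(241.2,286.1),lambda d:np.zeros(3)),("top",(209.8,300.6),lambda d:np.zeros(3)),
("side",(183.2,274.4),lambda d:knob(.05)),("top",(201.4,270.5),lambda d:knob(.05)),
("side",(205.5,271.8),lambda d:np.array([0,.057,.15])),("top",(199.2,281.1),lambda d:np.array([0,.057,.15])),
("side",(201.8,279),slot),("top",(189.5,303.2),slot),("side",(162.9,284.7),grip),("top",(152,350.4),grip)]
f=lambda v:np.concatenate([proj(n,W(v,g(v[3])))-rc for n,rc,g in O])
r=least_squares(f,[.575,-.013,0,1.8],loss="soft_l1",x_scale=[.01,.01,.1,.1]);print(r.x);print(np.round(f(r.x).reshape(-1,2),1))
np.save("p.npy",r.x)
print("knob",W(r.x,knob(.05)),"grip",W(r.x,grip(r.x[3])))
s=monitor.get_state();print(R.from_rotvec(s["tool_rot"]).as_matrix().round(3))
E
```

```text
[ 0.58006409 -0.01548716  0.10331391  1.86067802]
[[ 1.8 -0.6]
 [-0.1  0.8]
 [-1.2 -1.5]
 [ 0.3 -1.4]
 [ 1.4  1.8]
 [ 1.2 -0.3]
 [-3.2  0.3]
 [-0.3  0.1]
 [ 0.6 -0.1]
 [-0.9  1.5]]
knob [0.55187824 0.06604074 0.24109354] grip [ 0.68809583 -0.12291866  0.1916727 ]
[[ 0.937  0.35   0.   ]
 [ 0.35  -0.937 -0.   ]
 [ 0.     0.    -1.   ]]
```

Run:
```python
from h import *
# block edges at z=45mm from the top picture
def g(row,col,z=.045):
    o,d=ray("top",row,col); return (o+d*(z-o[2])/d[2])[:2]
im=cv2.imread("pics/top0.png"); hsv=cv2.cvtColor(im,cv2.COLOR_BGR2HSV)
m=cv2.inRange(hsv,(8,90,60),(22,255,230))[165:255,258:335]
n,l,st,_=cv2.connectedComponentsWithStats(m); print(st)
k=(m>0)
L=np.array([(i+165,258+np.argmax(k[i])) for i in range(15,75) if k[i].any()])
w=np.array([g(*x) for x in L]); 
def fit(w): v=cv2.fitLine(w.astype(np.float32),cv2.DIST_HUBER,0,.001,.001).ravel(); return np.degrees(np.arctan2(v[1],v[0])),v[2:]
print("left",fit(w),L[::12].tolist())
B=np.array([(165+89-np.argmax(k[::-1,j]),258+j) for j in range(15,62) if k[:,j].any()])
w=np.array([g(*x) for x in B]);print("bottom",fit(w),B[::8].tolist())
```

```text
[[   0    0   77   90 5155]
 [   4    7   60   29  698]
 [  59    7    1    1    1]
 [  61    7    1    1    1]
 [  22   31    4    1    4]
 [  69   30    1    3    3]
 [  26   34    1    1    1]
 [   6   42   65   42 1063]
 [  68   59    1    4    4]]
left (np.float32(5.3971143), array([0.5734035 , 0.08463408], dtype=float32)) [[180, 262], [192, 263], [210, 264], [222, 265], [234, 266]]
bottom (np.float32(-84.08849), array([ 0.4762292 , -0.00099393], dtype=float32)) [[247, 273], [247, 281], [246, 289], [246, 297], [244, 305], [245, 313]]
```

Request:
{"method": "servo_tool", "body": {"targets": [[0, 0, -10.7, 0, 0, -0.06, 25], [0, 0, -10.7, 0, 0, -0.06, 25], [0, 0, -10.7, 0, 0, -0.02, 25], [0, 0, -10.7, 0, 0, 0, 25], [0, 0, -10.7, 0, 0, 0, 25], [0, 0, -10.7, 0, 0, 0, 25], [0, 0, -9, 0, 0, 0, 25]], "force": 8}}

```text
time: 1.48
ee_pos: [0.2276, -0.6088, 0.3455]
tool_rot: [2.142, 2.298, 0.0]
wrist_force: [-0.4, -0.3, 0.4]
grip_width: 0.0278
finger_force: 0.0
```

Request:
{"method": "servo_tool", "body": {"targets": [[0, 0, -1.7, 0, 0, 0, 25], [0, 0, 0, 0.04, 0.024, 0, 25], [0, 0, 0, 0.05, 0.03, 0, 25], [0, 0, 0, 0.05, 0.03, 0, 25], [0, 0, 0, 0.05, 0.03, 0, 25], [0, 0, 0, 0.05, 0.03, 0, 25], [0, 0, 0, 0.05, 0.03, 0, 25], [0, 0, 0, 0.05, 0.03, 0, 25]]}}

```text
time: 2.48
ee_pos: [0.3992, -0.2494, 0.3457]
tool_rot: [2.116, 2.32, 0.0]
wrist_force: [0.6, -0.1, 0.1]
grip_width: 0.0235
finger_force: 0.0
```

Request:
{"method": "servo_tool", "body": {"targets": [[0, 0, 0, 0.05, 0.03, 0, 25], [0, 0, 0, 0.05, 0.03, 0, 25], [0, 0, 0, 0.05, 0.03, 0, 25], [0, 0, 0, 0.05, 0.03, 0, 25], [0, 0, 0, 0.05, 0.03, 0, 25], [0, 0, 0, 0.04, 0.03, 0, 25], [0, 0, 0, 0.01, 0.004, 0, 25]]}}

```text
time: 3.35
ee_pos: [0.5542, 0.0671, 0.3451]
tool_rot: [-2.112, -2.325, 0.001]
wrist_force: [-0.4, 0.3, 0.6]
grip_width: 0.0236
finger_force: 0.0
```

Request:
{"method": "servo_tool", "body": {"targets": [[0, 0, 0, 0, -0.003, 0.04, 36], [0, 0, 0, 0, 0, 0.04, 36], [0, 0, 0, 0, 0, 0, 36]]}}

```text
time: 3.72
ee_pos: [0.5485, 0.064, 0.2622]
tool_rot: [-2.113, -2.318, 0.007]
wrist_force: [0.6, 0.4, 0.1]
grip_width: 0.0336
finger_force: 0.0
```

Run:
```python
from h import *
p=np.load("p.npy")
a=imaging.snapshot("side"); 
print([(np.round(x["location"],1),round(x["score"],2)) for x in imaging.landmark_of("side","knob_mid")[:2]])
s=monitor.get_state(); print(s["ee_pos"],"tip px",proj("side",s["ee_pos"]),"knob px",proj("side",W(p,knob(.05))))
cv2.imwrite("pics/s1.png",cv2.resize(a[110:260,200:360],(800,750),interpolation=3)[:600])
```

```text
[(array([295.6, 216.7]), 0.73), (array([182.3, 273.7]), 0.7)]
[0.55105531 0.06398335 0.26685309] tip px [172.42980514 273.72746644] knob px [181.9574013 272.9260191]
```

View pics/s1.png

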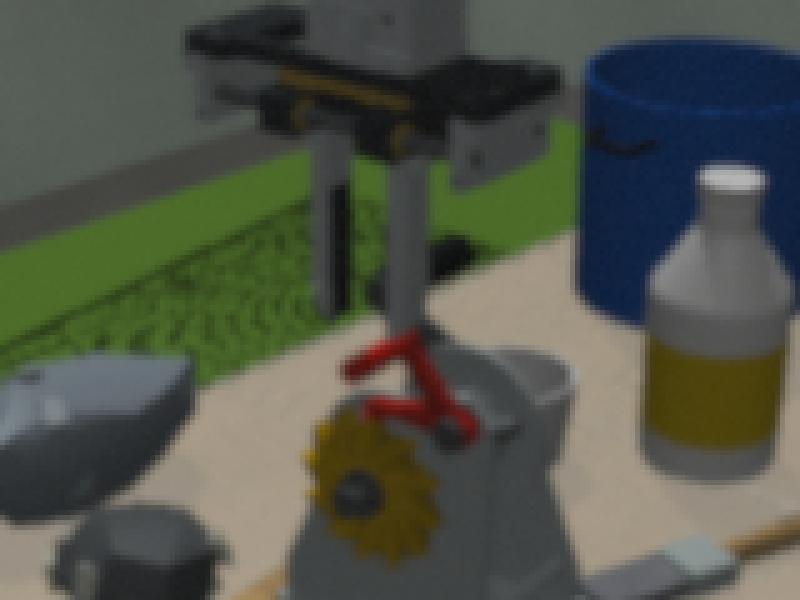

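Request:
{"method": "servo_tool", "body": {"targets": [[0, 0, 0, 0, 0, 0.015, 36], [0, 0, 0, 0, 0, 0.015, 36], [0, 0, 0, 0, 0, 0.013, 36], [0, 0, 0, 0, 0, 0, 36]]}}

```text
time: 4.32
ee_pos: [0.5498, 0.0646, 0.2207]
tool_rot: [-2.113, -2.322, 0.003]
wrist_force: [-0.2, -0.1, 0.3]
grip_width: 0.0337
finger_force: 0.0
```

Request:
{"method": "servo_tool", "body": {"targets": [[0, 0, 0, 0, 0, 0, 0], [0, 0, 0, 0, 0, 0, 0], [0, 0, 0, 0, 0, 0, 0]], "force": 6}}

```text
time: 4.7
ee_pos: [0.548, 0.0643, 0.2227]
tool_rot: [-2.11, -2.32, 0.01]
wrist_force: [-11.5, -1.0, 5.5]
grip_width: 0.0151
finger_force: 6.0
```

Request:
{"method": "servo_tool", "body": {"targets": [[0, 0, 0, 0, -0.0105, -0.007, 0], [0, 0, 0, 0, -0.009, -0.0053, 0], [0, 0, 0, 0, -0.0098, -0.0033, 0], [0, 0, 0, 0, -0.012, -0.0014, 0]]}}

```text
time: 5.2
ee_pos: [0.5098, 0.0606, 0.2409]
tool_rot: [2.113, 2.322, 0.003]
wrist_force: [0.6, 0.6, 2.1]
grip_width: 0.0139
finger_force: 6.0
```

Request:
{"method": "servo_tool", "body": {"targets": [[0, 0, 0, 0, -0.0103, 0.001, 0], [0, 0, 0, 0, -0.01, 0.003, 0], [0, 0, 0, 0, -0.0092, 0.005, 0], [0, 0, 0, 0, 0, 0, 0]]}}

```text
time: 5.7
ee_pos: [0.4785, 0.0579, 0.2293]
tool_rot: [-2.112, -2.321, 0.004]
wrist_force: [-2.7, 0.0, 0.4]
grip_width: 0.0141
finger_force: 6.0
```

Request:
{"method": "servo_tool", "body": {"targets": [[0, 0, 0, 0, -0.0085, 0.0072, 0], [0, 0, 0, 0, 0, 0, 0], [0, 0, 0, 0, 0, 0, 36], [0, 0, 0, 0, 0, 0, 36]]}}

```text
time: 6.2
ee_pos: [0.4715, 0.057, 0.223]
tool_rot: [-2.114, -2.323, 0.001]
wrist_force: [0.2, 0.5, 0.3]
grip_width: 0.0302
finger_force: 0.0
```

Request:
{"method": "servo_tool", "body": {"targets": [[0, 0, 0, 0, 0, -0.03, 36], [0, 0, 0, 0, 0, -0.05, 36], [0, 0, 0, 0, 0, -0.04, 40]]}}

```text
time: 6.58
ee_pos: [0.4718, 0.057, 0.3451]
tool_rot: [2.114, 2.323, 0.0]
wrist_force: [0.8, -0.2, -0.2]
grip_width: 0.0374
finger_force: 0.0
```

Run:
```python
from h import *
p=np.load("p.npy")
a=imaging.snapshot("side"); 
print([(np.round(x["location"],1),round(x["score"],2)) for x in imaging.landmark_of("side","knob_mid")[:2]],"pred",proj("side",W(p,knob(1.75))))
b=imaging.snapshot("top")
for n in("side","top"): print([(np.round(x["location"],1),round(x["score"],2)) for x in imaging.landmark_of(n,"grip_mid")[:2]],proj(n,W(p,grip(p[3]))))
print(monitor.get_state()["ee_pos"],W(p,grip(p[3])))
cv2.imwrite("pics/s2.png",np.hstack([cv2.resize(a[130:250,230:350],(400,400),interpolation=3),cv2.resize(b[120:240,260:380],(400,400),interpolation=3)]))
```

```text
[(array([193.2, 297. ]), 0.64)] pred [191.52375895 298.34226609]
[(array([164.7, 282.7]), 0.44)] [163.45731617 284.58589266]
[(array([152., 351.]), 0.61), (array([152.9, 268.3]), 0.36)] [151.05832798 351.89209902]
[0.47132474 0.05709887 0.34204229] [ 0.68809583 -0.12291866  0.1916727 ]
```

View pics/s2.png

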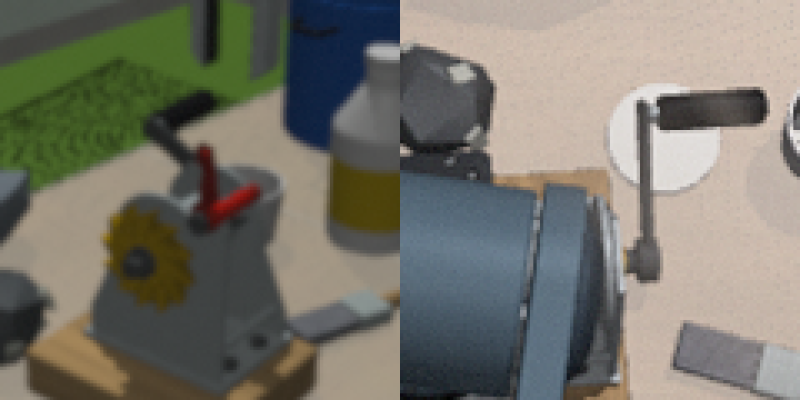

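Request:
{"method": "servo_tool", "body": {"targets": [[0, 0, 0, -0.03, 0.03, 0, 53], [0, 0, 0, -0.04, 0.04, 0, 53], [0, 0, 0, -0.04, 0.04, 0, 53], [0, 0, 0, -0.04, 0.04, 0, 53], [0, 0, 0, -0.03, 0.03, 0.02, 53], [0, 0, 0, -0.02, 0.014, 0.04, 53], [0, 0, 0, 0, 0, 0.03, 53], [0, 0, 0, 0, 0, 0, 53]]}}

```text
time: 7.82
ee_pos: [0.6812, -0.1232, 0.2472]
tool_rot: [-2.108, -2.316, 0.006]
wrist_force: [-0.3, 0.3, -0.3]
grip_width: 0.0499
finger_force: 0.0
```

Run:
```python
from h import *
a=imaging.snapshot("side");s=monitor.get_state();print(s["ee_pos"],s["joints"].round(2) if hasattr(s["joints"],"round") else s["joints"])
cv2.imwrite("pics/s3.png",cv2.resize(a[110:210,230:370],(800,571),interpolation=3))
```

```text
[ 0.68245506 -0.1233391   0.25049768] [-0.34  0.32  1.39 -0.    1.44 -0.44]
```

View pics/s3.png

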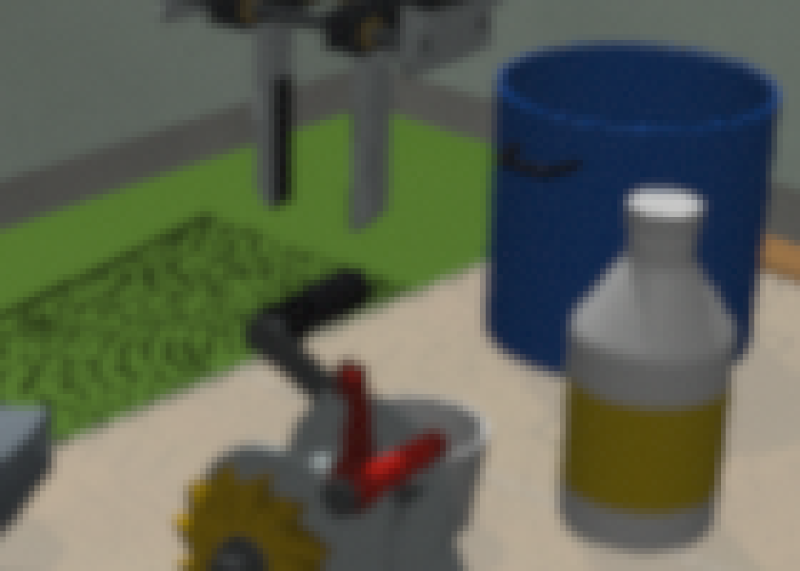

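Request:
{"method": "servo_tool", "body": {"targets": [[0, 0, 0, 0, 0.001, 0.03, 53], [0, 0, 0, 0, 0, 0.025, 53], [0, 0, 0, 0, 0, 0.022, 53], [0, 0, 0, 0, 0, 0, 53]]}}

```text
time: 8.38
ee_pos: [0.6839, -0.1232, 0.1749]
tool_rot: [-2.112, -2.322, 0.002]
wrist_force: [0.4, 0.2, 0.4]
grip_width: 0.0493
finger_force: 0.0
```

Request:
{"method": "servo_tool", "body": {"targets": [[0, 0, 0, 0, 0, 0, 0], [0, 0, 0, 0, 0, 0, 0], [0, 0, 0, 0, 0, 0, 0]], "force": 15}}

```text
time: 8.75
ee_pos: [0.6842, -0.124, 0.1769]
tool_rot: [-2.114, -2.323, 0.002]
wrist_force: [-3.1, -0.5, 0.6]
grip_width: 0.0255
finger_force: 15.0
```

Request:
{"method": "servo_tool", "body": {"targets": [[0, 0, 0, 0, -0.0067, -0.0131, 0], [0, 0, 0, 0, -0.0084, -0.012, 0], [0, 0, 0, 0, -0.01, -0.0107, 0], [0, 0, 0, 0, -0.0114, -0.0093, 0]]}}

```text
time: 9.25
ee_pos: [0.6471, -0.1276, 0.2215]
tool_rot: [-2.114, -2.323, 0.002]
wrist_force: [-0.3, -4.2, -7.8]
grip_width: 0.0256
finger_force: 15.0
```

Request:
{"method": "servo_tool", "body": {"targets": [[0, 0, 0, 0, -0.0126, -0.0075, 0], [0, 0, 0, 0, -0.0136, -0.0057, 0], [0, 0, 0, 0, -0.0142, -0.0038, 0], [0, 0, 0, 0, -0.0146, -0.0018, 0]]}}

```text
time: 9.75
ee_pos: [0.5927, -0.1329, 0.2395]
tool_rot: [2.114, 2.323, -0.001]
wrist_force: [3.8, -6.4, -13.4]
grip_width: 0.0257
finger_force: 15.0
```

Request:
{"method": "servo_tool", "body": {"targets": [[0, 0, 0, -0.001, -0.0146, 0.0013, 0], [0, 0, 0, -0.001, -0.0145, 0.0034, 0], [0, 0, 0, 0, -0.0121, 0.0036, 0], [0, 0, 0, 0, -0.003, 0.001, 0], [0, 0, 0, 0, 0, 0, 0]]}}

```text
time: 10.38
ee_pos: [0.5494, -0.1375, 0.2316]
tool_rot: [-2.113, -2.323, -0.001]
wrist_force: [0.1, 4.9, 1.5]
grip_width: 0.0257
finger_force: 15.0
```

Run:
```python
from h import *
p=np.load("p.npy");p[0]=.576
a=imaging.snapshot("side");b=imaging.snapshot("top");s=monitor.get_state()
t=np.array(s["ee_pos"])+[0,0,.019]
c,sn=np.cos(.1),np.sin(.1);d=t[:2]-p[:2];x=c*d[0]+sn*d[1];y=-sn*d[0]+c*d[1]
print(t,x,y,t[2]-.15,"rad",np.hypot(x,t[2]-.15),"drum",np.arctan2(x,t[2]-.15)+.698,s["wrist_force"])
for n in("side","top"):
  for q in("slot","grip_mid","knob_mid"):print(n,q,[(np.round(x["location"],1),round(x["score"],2)) for x in imaging.landmark_of(n,q)[:2]])
for dd in (.2,.3,.4): print(dd,proj("top",W(p,slot(dd))),proj("side",W(p,slot(dd))))
cv2.imwrite("pics/s4.png",np.hstack([cv2.resize(a[130:250,230:350],(400,400),interpolation=3),cv2.resize(b[120:240,260:380],(400,400),interpolation=3)]))
```

```text
[ 0.54938976 -0.13745775  0.25055393] -0.0386540455377224 -0.11870465624208498 0.10055392827587287 rad 0.10772756252761734 drum 0.33100414318606897 [-1.83345083  5.63314725  2.07269004]
side slot [(array([191.7, 281.9]), 0.71)]
side grip_mid [(array([162.1, 320.7]), 0.45)]
side knob_mid [(array([159.7, 324.2]), 0.7), (array([192.2, 296.8]), 0.69)]
top slot [(array([194.4, 304.7]), 0.69)]
top grip_mid [(array([208.2, 237.7]), 0.56)]
top knob_mid [(array([239.8, 275.3]), 0.53)]
0.2 [195.89538927 304.77401943] [190.81722239 286.0345222 ]
0.3 [194.90704472 304.66530304] [190.76170409 285.30520064]
0.4 [193.97539223 304.55387939] [190.7938197  284.59900001]
```

View pics/s4.png

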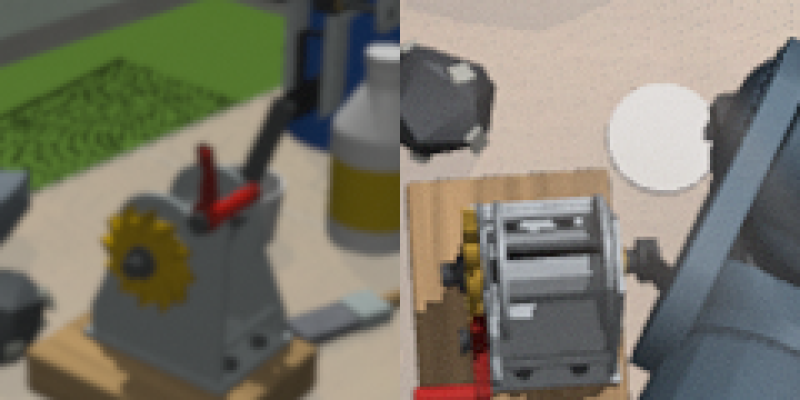

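Request:
{"method": "servo_tool", "body": {"targets": [[0, 0, 0, 0.002, -0.005, 0.0025, 0], [0, 0, 0, 0, 0, 0, 0], [0, 0, 0, 0, 0, 0, 53], [0, 0, 0, 0, 0, 0, 53], [0, 0, 0, 0, 0, 0, 53]]}}

```text
time: 11.4
ee_pos: [0.5443, -0.1368, 0.2278]
tool_rot: [-2.114, -2.323, 0.001]
wrist_force: [-0.7, -0.6, 0.7]
grip_width: 0.0489
finger_force: 0.0
```

Request:
{"method": "servo_tool", "body": {"targets": [[0, 0, 0, 0, 0, -0.03, 53], [0, 0, 0, 0, 0, -0.05, 53], [0, 0, 0, 0, 0, -0.04, 53], [0, 0, 0, 0.04, -0.01, 0, 36], [0, 0, 0, 0.05, -0.014, 0, 36], [0, 0, 0, 0.05, -0.014, 0, 36], [0, 0, 0, 0.05, -0.014, 0, 36], [0, 0, 0, 0, 0, 0, 36]]}}

```text
time: 12.4
ee_pos: [0.4741, 0.0496, 0.3486]
tool_rot: [2.109, 2.328, 0.001]
wrist_force: [-0.3, -0.6, 0.0]
grip_width: 0.0335
finger_force: 0.0
```

Run:
```python
from h import *
p=np.load("p.npy");p[0]=.576
s=monitor.get_state();print(s["time"],s["ee_pos"],"knob",W(p,knob(1.75)))
for n in("side","top"):
  im=imaging.snapshot(n); cv2.imwrite(f"pics/{n}5.png",im)
  for q in("slot","grip_mid","knob_mid","ratchet"):print(n,q,[(np.round(x["location"],1),round(x["score"],2)) for x in imaging.landmark_of(n,q)[:2]])
for dd in (.1,.2,.3,.4): print(dd,proj("top",W(p,slot(dd))),proj("side",W(p,grip(dd))),proj("top",W(p,grip(dd))))
a,b=cv2.imread("pics/side5.png"),cv2.imread("pics/top5.png")
cv2.imwrite("pics/s5.png",np.hstack([cv2.resize(a[130:250,230:350],(400,400),interpolation=3),cv2.resize(b[140:260,270:390],(400,400),interpolation=3)]))
```

```text
12.4 [0.47406011 0.04957651 0.34862526] knob [0.47011315 0.05798447 0.23953098]
side slot [(array([193.5, 285.5]), 0.67), (array([294.1, 219.6]), 0.27)]
side grip_mid [(array([159.8, 325.4]), 0.67)]
side knob_mid [(array([192.5, 298.7]), 0.68)]
side ratchet [(array([206.4, 272.7]), 0.66)]
top slot []
top grip_mid [(array([205.9, 361.5]), 0.93)]
top knob_mid []
top ratchet []
0.1 [196.9300131  304.87885539] [162.95361586 329.84901939] [214.66397199 362.97798798]
0.2 [195.89538927 304.77401943] [160.36528507 327.2616718 ] [210.17805338 362.99650702]
0.3 [194.90704472 304.66530304] [158.04672265 324.51177245] [205.50786428 362.90793688]
0.4 [193.97539223 304.55387939] [156.02346785 321.63322063] [200.71405941 362.71254923]
```

View pics/s5.png

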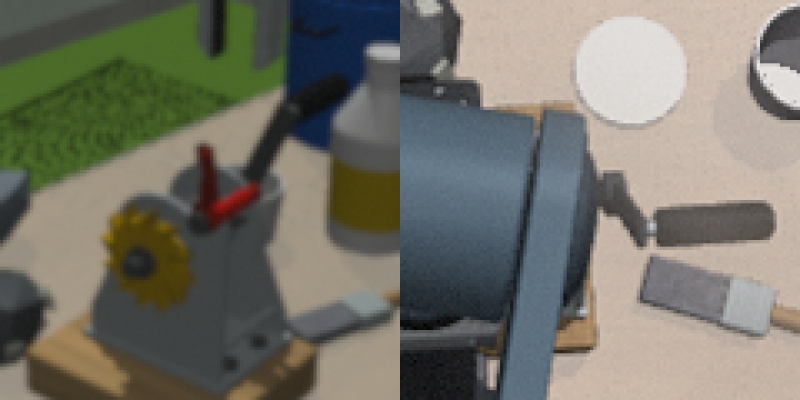

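Request:
{"method": "servo_tool", "body": {"targets": [[0, 0, 0, 0.008, -0.003, 0.04, 36], [0, 0, 0, 0, 0, 0.04, 36], [0, 0, 0, 0, 0, 0.03, 36], [0, 0, 0, 0, 0, 0.018, 36], [0, 0, 0, 0, 0, 0, 36], [0, 0, 0, 0, 0, 0, 0], [0, 0, 0, 0, 0, 0, 0], [0, 0, 0, 0, 0, 0, 0]], "force": 6}}

```text
time: 13.9
ee_pos: [0.4719, 0.0549, 0.2216]
tool_rot: [2.113, 2.322, 0.002]
wrist_force: [0.0, -1.0, 2.5]
grip_width: 0.0138
finger_force: 6.0
```

Request:
{"method": "servo_tool", "body": {"targets": [[0, 0, 0, 0, 0.0097, -0.0086, 0], [0, 0, 0, 0, 0.0092, -0.005, 0], [0, 0, 0, 0, 0.0099, -0.0031, 0], [0, 0, 0, 0, 0.0103, -0.001, 0], [0, 0, 0, 0, 0.0119, 0.0014, 0], [0, 0, 0, 0, 0.0098, 0.0033, 0], [0, 0, 0, 0, 0.0089, 0.0053, 0], [0, 0, 0, 0, 0, 0, 0]]}}

```text
time: 14.9
ee_pos: [0.5414, 0.0616, 0.2273]
tool_rot: [2.114, 2.324, 0.001]
wrist_force: [2.0, -1.0, -0.8]
grip_width: 0.0137
finger_force: 6.0
```

Request:
{"method": "servo_tool", "body": {"targets": [[0, 0, 0, 0, 0.002, 0.002, 36], [0, 0, 0, 0, 0, 0, 36], [0, 0, 0, 0, 0, 0, 36], [0, 0, 0, 0, 0, -0.02, 36], [0, 0, 0, 0, 0, -0.04, 36], [0, 0, 0, 0, 0, -0.05, 40]]}}

```text
time: 15.65
ee_pos: [0.5421, 0.0618, 0.338]
tool_rot: [-2.114, -2.323, 0.0]
wrist_force: [0.7, 0.2, 1.1]
grip_width: 0.0374
finger_force: 0.0
```

Run:
```python
from h import *
p=np.load("p.npy");p[0]=.576
s=monitor.get_state();print(s["time"],s["ee_pos"],"grip",W(p,grip(.28)))
im=imaging.snapshot("side")
for q in("knob_mid","grip_mid"):print(q,[(np.round(x["location"],1),round(x["score"],2)) for x in imaging.landmark_of("side",q)[:2]])
for a in (0,.16,.3):print(proj("side",W(p,knob(a))))
cv2.imwrite("pics/s6.png",cv2.resize(im[130:250,230:350],(600,600),interpolation=3))
```

```text
15.65 [0.54214765 0.06182183 0.33803322] grip [ 0.54577362 -0.13725369  0.24595978]
knob_mid [(array([183.9, 275.2]), 0.58)]
grip_mid [(array([162.1, 324. ]), 0.5)]
[182.97764576 273.5514743 ]
[181.46878202 275.36799506]
[180.51010254 277.20533669]
```

View pics/s6.png

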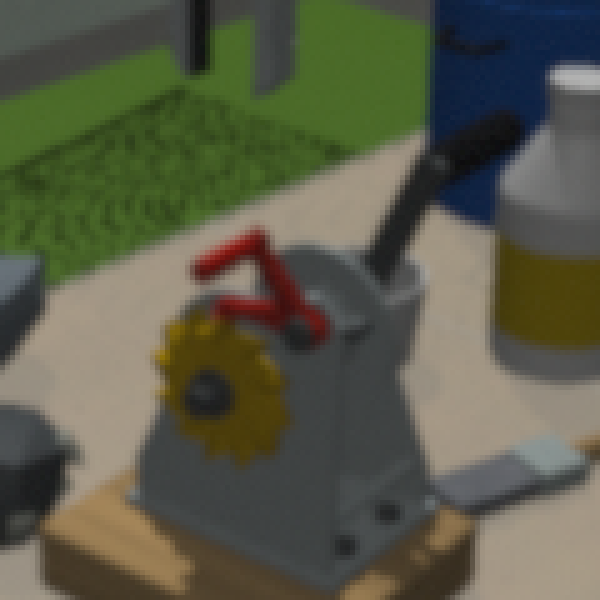

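Request:
{"method": "servo_tool", "body": {"targets": [[0, 0, 0, -0.04, -0.004, 0, 53], [0, 0, 0, -0.05, -0.004, 0, 53], [0, 0, 0, -0.05, -0.004, 0, 53], [0, 0, 0, -0.04, -0.004, 0, 53], [0, 0, 0, -0.018, -0.0015, 0.02, 53], [0, 0, 0, 0, 0, 0.04, 53], [0, 0, 0, 0, 0, 0.04, 53], [0, 0, 0, 0, 0, 0, 53]]}}

```text
time: 16.8
ee_pos: [0.5411, -0.135, 0.2309]
tool_rot: [-2.107, -2.317, 0.004]
wrist_force: [-0.2, -1.0, 0.3]
grip_width: 0.0496
finger_force: 0.0
```

Request:
{"method": "servo_tool", "body": {"targets": [[0, 0, 0, -0.001, 0.001, 0.003, 53], [0, 0, 0, 0, 0, 0, 53], [0, 0, 0, 0, 0, 0, 0], [0, 0, 0, 0, 0, 0, 0], [0, 0, 0, 0, 0, 0, 0]], "force": 15}}

```text
time: 17.42
ee_pos: [0.5449, -0.138, 0.2335]
tool_rot: [2.114, 2.323, -0.0]
wrist_force: [-0.7, 0.3, 1.5]
grip_width: 0.0256
finger_force: 15.0
```

Request:
{"method": "servo_tool", "body": {"targets": [[0, 0, 0, 0, -0.0027, 0.0013, 0], [0, 0, 0, 0, -0.0027, 0.0014, 0], [0, 0, 0, 0, -0.0026, 0.0014, 0], [0, 0, 0, 0, 0, 0, 0]]}}

```text
time: 17.92
ee_pos: [0.5366, -0.1388, 0.2292]
tool_rot: [-2.114, -2.323, 0.001]
wrist_force: [-0.3, 0.0, 4.4]
grip_width: 0.0255
finger_force: 15.0
```

Request:
{"method": "servo_tool", "body": {"targets": [[0, 0, 0, 0, -0.0018, 0.001, 0], [0, 0, 0, 0, -0.0018, 0.001, 0], [0, 0, 0, 0, 0, 0, 0]]}}

```text
time: 18.3
ee_pos: [0.5331, -0.1392, 0.227]
tool_rot: [-2.114, -2.323, 0.001]
wrist_force: [-1.1, 0.0, 5.5]
grip_width: 0.0255
finger_force: 15.0
```

Request:
{"method": "servo_tool", "body": {"targets": [[0, 0, 0, 0, -0.0018, 0.001, 0], [0, 0, 0, 0, 0, 0, 0]]}}

```text
time: 18.55
ee_pos: [0.5314, -0.1393, 0.2259]
tool_rot: [-2.114, -2.323, 0.001]
wrist_force: [-0.1, -0.5, 4.4]
grip_width: 0.0255
finger_force: 15.0
```

Request:
{"method": "servo_tool", "body": {"targets": [[0, 0, 0, 0, -0.0018, 0.001, 0], [0, 0, 0, 0, 0, 0, 0]]}}

```text
time: 18.8
ee_pos: [0.5296, -0.1395, 0.2247]
tool_rot: [-2.114, -2.323, 0.001]
wrist_force: [1.2, -0.7, 4.3]
grip_width: 0.0253
finger_force: 15.0
```

Request:
{"method": "servo_tool", "body": {"targets": [[0, 0, 0, 0, -0.0017, 0.0011, 0], [0, 0, 0, 0, 0, 0, 0]]}}

```text
time: 19.05
ee_pos: [0.5279, -0.1396, 0.2236]
tool_rot: [-2.114, -2.324, 0.001]
wrist_force: [0.4, -1.3, 2.0]
grip_width: 0.0257
finger_force: 15.0
```

Request:
{"method": "servo_tool", "body": {"targets": [[0, 0, 0, 0, -0.0016, 0.0011, 0], [0, 0, 0, 0, 0, 0, 0]]}}

```text
time: 19.3
ee_pos: [0.5264, -0.1398, 0.2224]
tool_rot: [-2.114, -2.324, 0.001]
wrist_force: [1.4, -2.0, 1.8]
grip_width: 0.0259
finger_force: 15.0
```

Request:
{"method": "servo_tool", "body": {"targets": [[0, 0, 0, 0, -0.0016, 0.0011, 0], [0, 0, 0, 0, 0, 0, 0]]}}

```text
time: 19.55
ee_pos: [0.5248, -0.1399, 0.2213]
tool_rot: [2.114, 2.323, -0.0]
wrist_force: [2.9, -2.3, 0.2]
grip_width: 0.0261
finger_force: 15.0
```

Request:
{"method": "servo_tool", "body": {"targets": [[0, 0, 0, 0, -0.0016, 0.0012, 0], [0, 0, 0, 0, 0, 0, 0]]}}

```text
time: 19.8
ee_pos: [0.5232, -0.14, 0.2201]
tool_rot: [2.114, 2.323, -0.0]
wrist_force: [3.8, -3.9, -1.0]
grip_width: 0.0254
finger_force: 15.0
```

Request:
{"method": "servo_tool", "body": {"targets": [[0, 0, 0, -0.0005, -0.0016, 0.0012, 0], [0, 0, 0, 0, 0, 0, 0]]}}

```text
time: 20.05
ee_pos: [0.5216, -0.1402, 0.2188]
tool_rot: [-2.114, -2.323, -0.001]
wrist_force: [4.3, -0.9, -2.0]
grip_width: 0.0253
finger_force: 15.0
```

Request:
{"method": "servo_tool", "body": {"targets": [[0, 0, 0, 0, -0.0015, 0.0013, 0], [0, 0, 0, 0, 0, 0, 0]]}}

```text
time: 20.3
ee_pos: [0.5202, -0.1404, 0.2176]
tool_rot: [-2.114, -2.323, -0.001]
wrist_force: [4.7, -1.0, -2.4]
grip_width: 0.0254
finger_force: 15.0
```

Request:
{"method": "servo_tool", "body": {"targets": [[0, 0, 0, 0, -0.0013, 0.0016, 0], [0, 0, 0, 0, 0, 0, 0]]}}

```text
time: 20.55
ee_pos: [0.5187, -0.1406, 0.2162]
tool_rot: [-2.114, -2.323, 0.0]
wrist_force: [3.5, -0.1, -0.6]
grip_width: 0.0257
finger_force: 15.0
```

Request:
{"method": "servo_tool", "body": {"targets": [[0, 0, 0, 0, -0.0013, 0.0015, 0], [0, 0, 0, 0, 0, 0, 0]]}}

```text
time: 20.8
ee_pos: [0.5173, -0.1408, 0.2149]
tool_rot: [-2.114, -2.323, 0.0]
wrist_force: [1.9, 0.2, 1.2]
grip_width: 0.0255
finger_force: 15.0
```

Request:
{"method": "servo_tool", "body": {"targets": [[0, 0, 0, 0, -0.0014, 0.0014, 0], [0, 0, 0, 0, 0, 0, 0]]}}

```text
time: 21.05
ee_pos: [0.5161, -0.1409, 0.2136]
tool_rot: [-2.114, -2.323, -0.0]
wrist_force: [-0.0, 2.3, 2.6]
grip_width: 0.0257
finger_force: 15.0
```

Request:
{"method": "servo_tool", "body": {"targets": [[0, 0, 0, 0, -0.0014, 0.0014, 0], [0, 0, 0, 0, 0, 0, 0]]}}

```text
time: 21.3
ee_pos: [0.5157, -0.1409, 0.2132]
tool_rot: [2.113, 2.322, 0.003]
wrist_force: [2.4, 3.8, 6.4]
grip_width: 0.0257
finger_force: 15.0
```

Request:
{"method": "servo_tool", "body": {"targets": [[0, 0, 0, 0, -0.0007, 0.0007, 0], [0, 0, 0, 0, 0, 0, 0]]}}

```text
time: 21.55
ee_pos: [0.5157, -0.141, 0.2132]
tool_rot: [2.112, 2.322, 0.005]
wrist_force: [3.5, 3.8, 7.2]
grip_width: 0.0256
finger_force: 15.0
```

Request:
{"method": "servo_tool", "body": {"targets": [[0, 0, 0, 0, -0.0014, 0.0014, 0], [0, 0, 0, 0, 0, 0, 0]]}}

```text
time: 21.8
ee_pos: [0.5153, -0.141, 0.2127]
tool_rot: [2.111, 2.32, 0.008]
wrist_force: [5.3, 5.2, 9.6]
grip_width: 0.0256
finger_force: 15.0
```

Request:
{"method": "servo_tool", "body": {"targets": [[0, 0, 0, 0.001, -0.0013, 0.0013, 0], [0, 0, 0, 0, 0, 0, 0]], "force": 30}}

```text
time: 22.05
ee_pos: [0.515, -0.141, 0.2125]
tool_rot: [2.108, 2.317, 0.009]
wrist_force: [7.5, 3.4, 9.7]
grip_width: 0.0255
finger_force: 30.0
```

Request:
{"method": "servo_tool", "body": {"targets": [[0, 0, 0, 0, -0.0012, 0.0012, 0], [0, 0, 0, 0, 0, 0, 0]]}}

```text
time: 22.3
ee_pos: [0.5148, -0.141, 0.2122]
tool_rot: [2.107, 2.315, 0.012]
wrist_force: [8.9, 3.9, 13.4]
grip_width: 0.025
finger_force: 30.0
```

Request:
{"method": "servo_tool", "body": {"targets": [[0, 0, 0, 0, 0, 0, 0], [0, 0, 0, 0, 0, 0, 0]]}}

```text
time: 22.55
ee_pos: [0.5148, -0.1411, 0.2122]
tool_rot: [2.107, 2.315, 0.012]
wrist_force: [8.3, 4.4, 12.1]
grip_width: 0.0254
finger_force: 30.0
```

Request:
{"method": "servo_tool", "body": {"targets": [[0, 0, 0, 0, 0, 0, 0], [0, 0, 0, 0, 0, 0, 0], [0, 0, 0, 0, 0, 0, 0], [0, 0, 0, 0, 0, 0, 0]]}}

```text
time: 23.05
ee_pos: [0.5148, -0.1411, 0.2122]
tool_rot: [2.107, 2.315, 0.011]
wrist_force: [7.7, 4.6, 12.8]
grip_width: 0.0255
finger_force: 30.0
```

Request:
{"method": "servo_tool", "body": {"targets": [[0, 0, 0, 0, 0.002, -0.002, 0], [0, 0, 0, -0.001, 0.0018, -0.0018, 0], [0, 0, 0, 0, 0, 0, 0]]}}

```text
time: 23.42
ee_pos: [0.5154, -0.141, 0.2129]
tool_rot: [2.113, 2.322, 0.004]
wrist_force: [2.6, 5.0, 7.6]
grip_width: 0.0254
finger_force: 30.0
```

Request:
{"method": "servo_tool", "body": {"targets": [[0, 0, 0, 0.001, 0.0005, -0.0015, 0], [0, 0, 0, 0, 0, 0, 0]]}}

```text
time: 23.68
ee_pos: [0.5156, -0.1409, 0.2132]
tool_rot: [2.112, 2.321, 0.001]
wrist_force: [5.6, -0.8, 1.5]
grip_width: 0.0249
finger_force: 30.0
```

Request:
{"method": "servo_tool", "body": {"targets": [[0, 0, 0, 0, 0, 0, 53], [0, 0, 0, 0, 0, 0, 53], [0, 0, 0, 0, 0, 0, 53], [0, 0, 0, 0, 0, -0.02, 53], [0, 0, 0, 0, 0, -0.04, 53], [0, 0, 0, 0, 0, -0.05, 53], [0, 0, 0, -0.05, 0, -0.02, 53], [0, 0, 0, -0.05, -0.02, 0, 53]]}}

```text
time: 24.68
ee_pos: [0.5048, -0.243, 0.3451]
tool_rot: [2.109, 2.323, 0.0]
wrist_force: [-0.6, 0.3, 0.6]
grip_width: 0.0499
finger_force: 0.0
```

Run:
```python
from h import *
p=np.load("p.npy");p[0]=.576
s=monitor.get_state();print(s["time"],s["ee_pos"],s["wrist_force"])
for n in("side","top"):
  im=imaging.snapshot(n); cv2.imwrite(f"pics/{n}7.png",im)
  for q in("slot","grip_mid","knob_mid"):print(n,q,[(np.round(x["location"],1),round(x["score"],2)) for x in imaging.landmark_of(n,q)[:2]])
for dd in (-.1,0,.1): print(dd,proj("top",W(p,slot(dd))),proj("side",W(p,grip(dd))),proj("top",W(p,grip(dd))))
print(proj("side",W(p,knob(0))),proj("top",W(p,knob(0))))
a,b=cv2.imread("pics/side7.png"),cv2.imread("pics/top7.png")
cv2.imwrite("pics/s7.png",np.hstack([cv2.resize(a[130:250,230:350],(400,400),interpolation=3),cv2.resize(b[140:260,260:380],(400,400),interpolation=3)]))
```

```text
24.675 [ 0.50484648 -0.24301774  0.34512837] [-0.59764775  0.34382286  0.58755033]
side slot [(array([192. , 285.9]), 0.78), (array([169.4, 330.6]), 0.7)]
side grip_mid [(array([170.5, 330.9]), 0.46)]
side knob_mid [(array([184. , 273.5]), 0.8)]
top slot [(array([203.4, 304.8]), 0.77)]
top grip_mid [(array([219.9, 359.5]), 0.75)]
top knob_mid [(array([204.9, 270.1]), 0.47)]
-0.1 [199.09363232 305.0723967 ] [168.81733743 334.41043206] [222.86235232 362.62718528]
0 [197.99991287 304.97867541] [165.78206598 332.24178715] [218.90914101 362.85384387]
0.1 [196.9300131  304.87885539] [162.95361586 329.84901939] [214.66397199 362.97798798]
[182.97764576 273.5514743 ] [202.97350881 268.99095867]
```

View pics/s7.png

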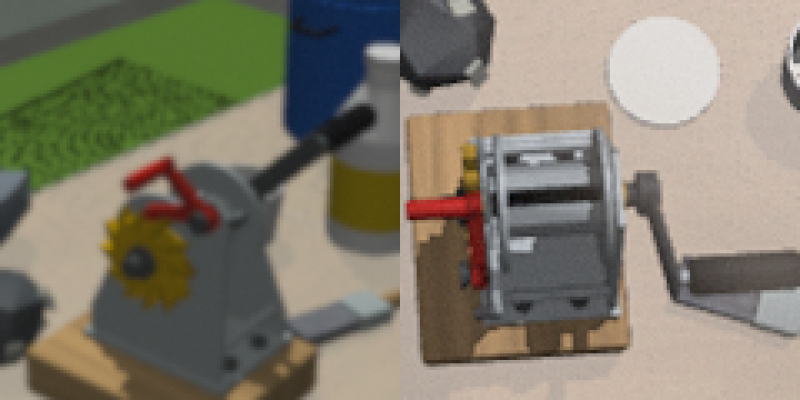

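```bash
python3 -c "from station import manip; print(manip.sign_off())"
```

```text
the job is handed in; nothing more can be done
None
```

The job is handed in at about 25 s: I threw the pawl over, wound the crank back and dropped the pawl in, and it now holds the wheel with the slot up (drum about −0.05 rad). The lock held for about 0.75 s at roughly 15 N (peak reading about 16.5 N), and the arm is clear of everything.

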